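Lift the clogged filter cassette out of the bench dust extractor

TASK

The dust extractor's filter is full: first turn its suction knob all the way back to off, swing the clear cover fully open, then pinch the filter cassette's two orange side catches together and lift it straight up out of the machine. Keep it level so that no dust spills, leave the cover open and the other things on the bench where they are, and finish while still holding the cassette by its squeezed catches in the air, its underside at least 4 cm above the top of the extractor.

Things in the scene. Friction and masses are not known exactly. Their poses are not given: they have to be found in the camera images.
- extractor: cream-coloured bench dust extractor, fixed, 200 (x) by 300 (y) mm, flat top deck 90 mm above the bench. Origin: centre of its underside on the bench; its front (suction mouth) faces its -x, its y runs along its long side (left seen from the robot), z up. Front half of its right side (-y): suction knob. Left part (+y): filter bay under the clear cover
- suction_knob (a joint): angle of the suction knob, rad: 0 = off (against its stop), grows clockwise seen from above up to 4.7 = full suction. It has light friction (0.03 N m) and stays where it is left
- suction_knob_grip (a point): on the axis of the black suction knob, 37 mm above the deck, 30 mm ahead (-x) and 95 mm right (-y) of the extractor's middle. Upright grip bar 42 mm long, 14 mm wide, from 14 to 44 mm above the deck; the bar lies along the extractor's x at off and turns with the joint; at off the white line on its top points to the front (-x), at the red mark. Round base 68 mm across, 6 mm high
- cover (a joint): angle of the clear cover, rad: 0 = shut, 1.85 = fully open against its stop, leaning back past upright. Plain damped hinge: let go below about 1.15 rad it sinks shut, above about 1.35 rad it sinks open to its stop by itself within 2 s
- cover_hinge (a point): middle of the cover's hinge line, which runs along the extractor's y: 99 mm behind (+x) and 55 mm left (+y) of the extractor's middle, at deck height. The cover is a clear box without a bottom, 160 by 160 by 46 mm, shut over the bay from the hinge 160 mm to the front; weighs 0.18 kg
- cover_handle (a point): middle of the cover's steel handle bar, 11 mm thick, 90 mm long along the extractor's y with its two posts 38 mm either side of the middle; it stands 35 mm out from the cover's grey front face (29 mm free gap between) and, shut, 34 mm above the deck; 195 mm ahead of the hinge. Moves with the cover. The round bar can turn between the fingers
- filter: filter cassette seated in the bay, blue frame 96 (x) by 47 (y) by 44 mm high with grey pleats, 0.13 to 0.25 kg, with a flange at both x ends (120 mm over all) that lies on the deck. Origin: centre of its underside, seated 40 mm below the deck; axes as the extractor's. 2 mm play all round in the bay. The two hook noses of its catches, under the deck, lock it until both catches are pressed in
- catch_left_pad (a point): centre of the outer face of the orange catch on the cassette's +y side: an upright finger pad 26 mm wide (x), 5 mm thick, standing from 6 to 32 mm above the deck when seated. The two pads' outer faces are 60 mm apart at rest and 48 mm apart when fully pressed in; the deck beside them is free once the cover is open
- catch_right_pad (a point): the same on the cassette's -y side
- catch_left (a joint): how far the left catch is pressed in, m: 0 = out, 0.006 = fully in; its hook clears the deck from 0.0035 in when the cassette sits centred in its play, from 0.0055 at worst. Spring: 3 N at rest, 6 N fully in; springs out when let go
- catch_right (a joint): the same for the right catch
- spare_filter: clean spare cassette with white pleats, same size, standing loose on the bench to the right; bystander. Origin: centre of its underside
- bench_pin: wooden bench pin with a V notch, 150 by 64 by 26 mm, loose on the bench to the left; bystander. Origin: centre of its underside
- paste_jar: small jar with red cap, 60 mm across, 65 mm high, loose to the left; bystander. Origin: centre of its underside
- bur_block: dark wooden block of burs, 60 by 100 by 55 mm, loose to the right; bystander. Origin: centre of its underside
- dust_brush: dusting brush 170 mm long, 20 mm high, lying on the bench ahead of the extractor's front; bystander. Origin: under its middle, x towards the bristles
- screwdriver: screwdriver with yellow handle, 150 mm long, 26 mm high, lying on the bench behind the extractor; bystander. Origin: under its middle, x towards the tip

How it is judged:
By the outcome, as a careful person would: the job done as asked, in the order asked, and still so for the second after the job is handed in, while the arm keeps its last pose, push and grip.
It also fails if it takes over 61 s, if anything falls off the work surface, if the arm or the gripper's body presses on something with over 40 N, if the wrist force passes 120 N, or if a joint passes its speed limit or range.

ROBOT

A 6-joint arm with a two-finger parallel gripper is mounted at the origin on the work surface. World frame = base frame: x ahead of the robot, y to its left, z up, the work surface at z = 0. Lengths are in mm, angles in rad, forces in N, time in s.
With the tool pointing down it reaches from about 300 to 775 mm from the base axis. Payload 14.6 kg.
Tool frame: the origin (TCP) lies midway between the tips of the shut fingers; the grasp point (between the pads) lies 19 mm behind it; z points along the fingers, y is the line along which they close (so a half turn about z gives the same grasp; the last joint's range is limited). The gripper opens to 94 mm and grips with 3 to 60 N. Pads are 16 mm wide; open, the fingers measure 119 mm over their backs; the gripper's body (75 mm by 177 mm) begins 78 mm behind the grasp point.
Start: joints at [1.112, 0.3, 1.521, -0, 1.321, -0.067], TCP at [210.015, 508.314, 205.446] pointing down, gripper open.
Joint ranges: [-3.03, 3.03], [-0.79, 2.21], [0.23, 2.52], [-1.04, 4.18], [0, 3.07], [-2.55, 2.55]. Speed limits (rad/s): [2.22, 2.22, 2.57, 3.14, 3.14, 3.14].

INTERFACE

Orientations are given as [roll, pitch, yaw] about the fixed x, y, z axes, in that order (R = Rz(yaw) Ry(pitch) Rx(roll)).
In Python, from cell import * gives the robot as it stands. The module is installed in compiled form; this text tells all that it offers.
- The arm moves only by the tool servo_tool, never from a script. Its argument "motion" is a list of rows, each an object of numbers: "wx", "wy", "wz": the turn, a rotation vector about the tool's x, y, z in units of 2 rad (1.0 is 2 rad); "dx", "dy", "dz": the shift along the tool's x, y, z in units of 10 cm (1.0 is 10 cm); "fingers": the closure, from -1 (fully open) to 1 (shut). In form: [{"wx": .., "wy": .., "wz": .., "dx": .., "dy": .., "dz": .., "fingers": ..}, ...]. A call has 1 to 10 rows; each row is the pose to reach, as a shift and turn from the pose commanded when the call began, along the tool's axes at that moment; what a row does not reach only later rows make up. A row lasts 1/10 s, in which the tool goes at most 50 mm and 8.59 degrees, less where a joint would pass 70% of its speed; a pose out of reach is approached as far as the arm can. A call with a number of a shift or a turn outside -1 to 1 is refused whole. A call with a gripper value outside its range is refused whole. The fingers move at their own pace and stop on an object; "newtons" is the grip in N (left out, the last holds). Time passes only in rows, so rows that repeat a pose let the fingers close. It gives the time, the measured TCP pose, the force, the opening and the grip force at its end, in the units of the state.
- read_state(): the state, without advancing time (a new reading comes with each control period).
- camera(name): name is "side" or "top"; returns a dict with "image" (400x640x3 uint8, red, green, blue), "fx", "fy", "cx", "cy" (pixels), "R" (3x3) and "t" (3): a world point X has camera coordinates R X + t. Camera axes: x right, y down, z forward; pixel columns grow to the right and rows downward; lengths in mm; the calibration is good to about 2 mm. A picture is of the moment at which its call begins. There is no depth.
- sign_off(): hands the job in; it is judged then, once.
Trained networks look in a picture, given as the dict that the camera call returned (one of the last four; its "shot" number tells which), for a name from the list of things; names that differ only in an ending like _2 or _b are one class to them, and where a whole thing is asked for, a point or a joint stands for the part that bears it (a point fixed in the world has none). Each returns a list of dicts, best first, with "conf" (0 to 1); they miss things now and then, are a little off and sometimes report something else, mostly with a low value. They report only what shows in the picture. A call takes as long as a camera call.
- spot_in(query, picture): "location" ([column, row] in pixels, amid what is visible of it).
- trace(query, picture): "pixels" (400x640 bool, what is visible of it) and "location" ([column, row] in pixels, amid what is visible of it).
The state is a dict: "clock": time; "joints": joint angles; "qd": joint speeds; "effort": joint torques, N m; "eef_pos": TCP position; "eef_rot": TCP orientation; "wrist_force": force on the tool from outside, world axes, zero at the start; "moment": the same for the moment, N m; "finger_gap": finger opening in mm; "finger_force": force on a finger pad.
Only numpy, scipy, OpenCV 4.12 (cv2) and the standard library are available. Lean on these libraries where they do the work, as an engineer would, in place of code of your own. Each camera call takes 0.05 s, during which the arm holds its last target. There are 200 camera calls.

## Working session

There is one attempt and no reset: what is moved stays moved. The work goes in short steps, Python scripts to look and compute and a tool call to move; the robot and the scene stay as the last step left them, time stands still between calls to the robot, and variables do not carry over. Pictures are saved under pics/ and viewed, at most 10 in all, crops included, and the job is handed in when it is done.

Besides the shell and the picture viewer there is one more tool, called after "Emit:" as name([rows], argument=value, ...), one row to a line, values as JSON. servo_tool: Moves the arm, as the interface text tells. Its arguments: {"type":"object","properties":{"motion":{"type":"array","items":{"type":"object","properties":{"wx":{"type":"number"},"wy":{"type":"number"},"wz":{"type":"number"},"dx":{"type":"number"},"dy":{"type":"number"},"dz":{"type":"number"},"fingers":{"type":"number"}}}},"newtons":{"type":"number"}},"required":["motion"]}

```bash
mkdir -p pics; cat > h.py <<'E'
from cell import *
import numpy as np, cv2
def ray(p,px):
    d=np.array([(px[0]-p["cx"])/p["fx"],(px[1]-p["cy"])/p["fy"],1.]);R=np.array(p["R"]);t=np.array(p["t"])
    return -R.T@t, R.T@d
def at_z(p,px,z):
    o,d=ray(p,px); return o+d*(z-o[2])/d[2]
def tri(p1,a,p2,b):
    o1,d1=ray(p1,a);o2,d2=ray(p2,b)
    s=np.linalg.lstsq(np.c_[d1,-d2],o2-o1,rcond=None)[0]
    x,y=o1+s[0]*d1,o2+s[1]*d2
    return (x+y)/2,np.linalg.norm(x-y)
def proj(p,X):
    c=np.array(p["R"])@np.array(X,float)+np.array(p["t"]); return np.array([p["fx"]*c[0]/c[2]+p["cx"],p["fy"]*c[1]/c[2]+p["cy"]])
def save(p,n,box=None,k=1):
    im=p["image"][...,::-1]
    if box: im=im[box[1]:box[3],box[0]:box[2]]
    cv2.imwrite("pics/"+n,cv2.resize(im,None,fx=k,fy=k,interpolation=cv2.INTER_CUBIC))
E
python3 - <<'E'
from h import *
np.set_printoptions(precision=1,suppress=True)
s=camera("side");t=camera("top")
save(s,"s0.png");save(t,"t0.png")
print(read_state())
for p in(s,t):
    print(np.array(p["R"]),p["t"],p["fx"])
    for q in["extractor","suction_knob_grip","cover_handle","cover_hinge","filter","catch_left_pad","catch_right_pad","spare_filter","paste_jar","bur_block","bench_pin","dust_brush","screwdriver"]:
        r=spot_in(q,p); print(q,[(np.round(x["location"]),round(x["conf"],2)) for x in r[:3]])
E
```

```text
{'clock': 0.1, 'joints': array([ 1.1,  0.3,  1.5,  0. ,  1.3, -0.1]), 'qd': array([ 0., -0., -0., -0.,  0., -0.]), 'effort': array([  0. , -53.3, -35.3,   0.1,   0. ,  -0. ]), 'eef_pos': array([209.9, 508.1, 205. ]), 'eef_rot': array([-3.1, -0. ,  2.7]), 'wrist_force': array([-0.2,  0.4,  0.1]), 'moment': array([-0. , -0. ,  0.1]), 'finger_force': 0.0, 'finger_gap': 93.96745329684812}
[[ 0.9 -0.4 -0. ]
 [-0.3 -0.6 -0.7]
 [ 0.3  0.7 -0.7]] [-491.7  236.9 1268.1] 484.1784271484384
extractor [(array([306., 201.]), 0.67), (array([308., 168.]), 0.42)]
suction_knob_grip [(array([300., 210.]), 0.72), (array([408., 335.]), 0.7), (array([303., 172.]), 0.6)]
cover_handle [(array([305., 168.]), 0.76)]
cover_hinge [(array([302., 172.]), 0.86)]
filter [(array([310., 199.]), 0.51)]
catch_left_pad []
catch_right_pad []
spare_filter [(array([342., 353.]), 0.87)]
paste_jar [(array([229., 165.]), 0.92), (array([303., 174.]), 0.54), (array([302., 206.]), 0.37)]
bur_block [(array([409., 336.]), 0.97)]
bench_pin [(array([268., 143.]), 0.83)]
dust_brush [(array([249., 215.]), 0.55)]
screwdriver [(array([348., 201.]), 0.57)]
[[-0.  -1.   0. ]
 [-1.   0.  -0.1]
 [ 0.1 -0.  -1. ]] [  18.   553.  1254.9] 445.27451599572277
extractor [(array([297., 200.]), 0.88)]
suction_knob_grip [(array([309., 158.]), 0.71), (array([330., 216.]), 0.51), (array([282., 260.]), 0.38)]
cover_handle [(array([274., 189.]), 0.77)]
cover_hinge [(array([277., 189.]), 0.67)]
filter []
catch_left_pad []
catch_right_pad []
spare_filter [(array([470., 241.]), 0.8)]
paste_jar [(array([196., 258.]), 0.76)]
bur_block [(array([471., 185.]), 0.55)]
bench_pin [(array([164., 201.]), 0.63)]
dust_brush [(array([284., 259.]), 0.75)]
screwdriver [(array([304., 158.]), 0.55)]
```

View pics/s0.png

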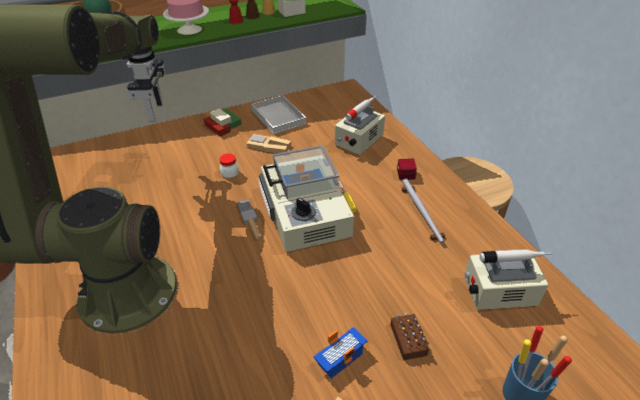

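View pics/t0.png

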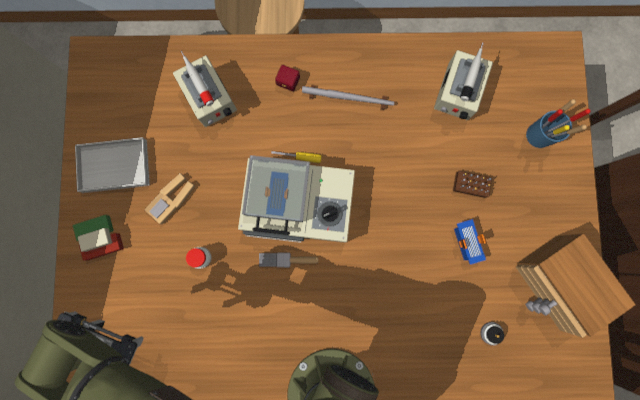

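```bash
python3 - <<'E'
from h import *
s=camera("side");t=camera("top")
save(t,"t1.png",(230,140,370,250),5);save(s,"s1.png",(245,135,365,255),5)
E
```

```text
(no output)
```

View pics/t1.png

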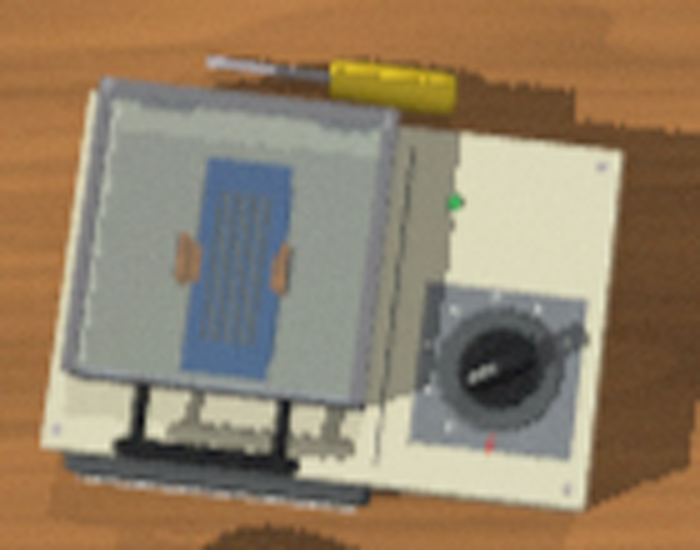

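View pics/s1.png

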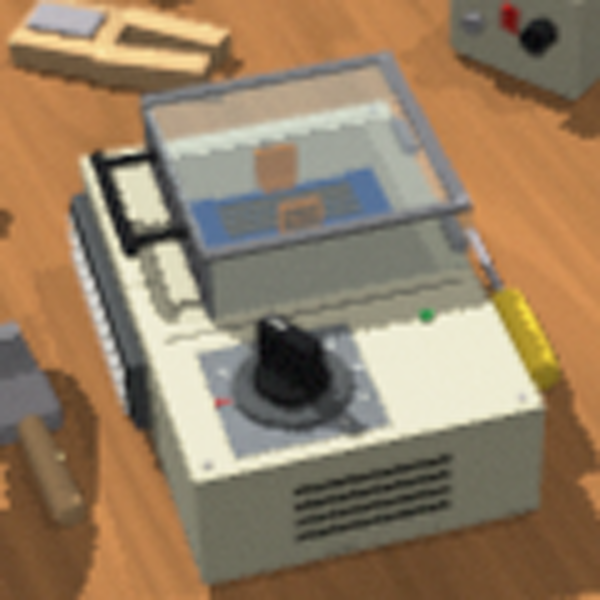

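```bash
cat > fit.py <<'E'
from h import *
from scipy.optimize import least_squares
np.set_printoptions(precision=2,suppress=True)
def c(u,v,o): return np.array([(u+.5)/5-.5+o[0],(v+.5)/5-.5+o[1]])
T=(230,140);S=(245,135)
t=camera("top");s=camera("side")
obs=[(t,c(622,150,T),(100,-150,90)),(t,c(585,508,T),(-100,-150,90)),(t,c(40,447,T),(-100,150,90)),(t,c(95,90,T),(100,150,90)),
 (s,c(207,480,S),(-100,-150,90)),(s,c(541,405,S),(100,-150,90)),(s,c(80,152,S),(-100,150,90))]
def W(q,X):
    a=q[2];return np.array([q[0]+X[0]*np.cos(a)-X[1]*np.sin(a),q[1]+X[0]*np.sin(a)+X[1]*np.cos(a),X[2]])
def L(q,X):
    a=q[2];d=np.array(X)-[q[0],q[1],0];return np.array([d[0]*np.cos(a)+d[1]*np.sin(a),-d[0]*np.sin(a)+d[1]*np.cos(a),d[2]])
if __name__=="__main__":
    r=least_squares(lambda q:np.concatenate([proj(p,W(q,X))-m for p,m,X in obs]),[480,50,0]);q=r.x
    print("pose",q);print(r.fun.reshape(-1,2))
    for n,X in dict(knob=(-30,-95,127),hinge=(99,55,90),handle=(-96,55,124)).items(): print(n,W(q,X),proj(t,W(q,X)),proj(s,W(q,X)))
    for n,m in dict(cl=c(187,258,T),cr=c(282,268,T)).items(): print(n,L(q,at_z(t,m,112)))
    for n,m in dict(cl=c(276,168,S),cr=c(301,213,S)).items(): print("side",n,L(q,at_z(s,m,110)))
    print("filter frame ctr",L(q,at_z(t,c(238,268,T),92)))
    print("handle meas",L(q,at_z(t,c(207,455,T),124)))
    for th in np.arange(0,2,.2):
        e=W(q,(-30-21*np.cos(th),-95+21*np.sin(th),134));print(th,(proj(t,e)-T)*5,(proj(s,e)-S)*5)
E
python3 fit.py; python3 -c "
from h import *
print(read_state())"
```

```text
pose [544.13  90.52  -0.13]
[[-0.21  0.21]
 [-0.48 -0.02]
 [-0.05 -0.26]
 [-1.21  0.22]
 [-1.45  0.74]
 [ 1.7   0.35]
 [ 0.84  1.53]]
knob [502.42   0.05 127.  ] [329.2  212.34] [303.67 202.86]
hinge [649.26 132.64  90.  ] [280.98 161.96] [331.21 172.45]
handle [455.8  157.15 124.  ] [270.59 230.56] [268.43 175.83]
cl [  9.7   80.01 112.  ]
cr [ 10.12  27.85 112.  ]
side cl [  6.25  79.9  110.  ]
side cr [  8.88  33.1  110.  ]
filter frame ctr [ 9.91 54.07 92.  ]
handle meas [-95.99  53.91 124.  ]
0.0 [491.77 399.59] [255.95 337.51]
0.2 [484.05 397.92] [254.71 332.53]
0.4 [476.83 394.76] [255.01 327.45]
0.6000000000000001 [470.38 390.22] [256.81 322.5 ]
0.8 [464.96 384.5 ] [260.03 317.86]
1.0 [460.8  377.83] [264.55 313.7 ]
1.2000000000000002 [458.05 370.47] [270.17 310.2 ]
1.4000000000000001 [456.82 362.72] [276.67 307.48]
1.6 [457.16 354.88] [283.8  305.65]
1.8 [459.06 347.28] [291.28 304.77]
{'clock': 1.6, 'joints': array([ 1.11243357e+00,  2.99873452e-01,  1.52099714e+00, -4.84325113e-07,
        1.32071337e+00, -6.65630138e-02]), 'qd': array([8.53604209e-04, 7.89696766e-04, 7.53650030e-04, 3.71810845e-05,
       1.38216694e-04, 1.53171423e-03]), 'effort': array([-1.56353258e-04, -5.31656528e+01, -3.52916014e+01,  7.08421762e-02,
        2.12493102e-02, -2.85567734e-05]), 'eef_pos': array([209.99761542, 508.31882715, 205.46135895]), 'eef_rot': array([3.14158402e+00, 1.04586577e-06, 2.74979303e+00]), 'wrist_force': array([-0.01514229,  0.08431456, -0.29799179]), 'moment': array([-0.05630313,  0.04159617, -0.01126264]), 'finger_force': 0.0, 'finger_gap': 93.8292955889556}
```

Emit:
servo_tool([
  {"dx": -0.93,"dy": -0.72,"fingers": -0.2},
  {"dx": -0.93,"dy": -0.72,"fingers": -0.2},
  {"dx": -0.93,"dy": -0.72,"fingers": -0.2},
], newtons=15)

```text
schema error: expected keys wx, wy, wz, dx, dy, dz, fingers
```

Emit:
servo_tool([
  {"dx": -0.93,"dy": -0.72,"fingers": -0.2},
  {"dx": -0.93,"dy": -0.72,"fingers": -0.2},
  {"dx": -0.93,"dy": -0.72,"fingers": -0.2},
])

```text
schema error: expected keys wx, wy, wz, dx, dy, dz, fingers
```

Emit:
servo_tool([
  {"dx": -0.93,"dy": -0.72,"fingers": -0.2},
  {"dx": -0.93,"dy": -0.72,"fingers": -0.2},
  {"dx": -0.93,"dy": -0.72,"fingers": -0.2},
])

```text
schema error: expected keys wx, wy, wz, dx, dy, dz, fingers
```

Emit:
servo_tool([
  {"dx": -0.93,"dy": -0.72,"fingers": -0.2},
  {"dx": -0.93,"dy": -0.72,"fingers": -0.2},
  {"dx": -0.93,"dy": -0.72,"fingers": -0.2},
  {"dx": -0.93,"dy": -0.72,"fingers": -0.2},
])

```text
schema error: expected keys wx, wy, wz, dx, dy, dz, fingers
```

Emit:
servo_tool([
  {"dx": -0.92,"dy": -0.71,"wz": 0.35,"fingers": -0.2},
  {"dx": -0.92,"dy": -0.71,"wz": 0.35,"fingers": -0.2},
  {"dx": -0.92,"dy": -0.71,"wz": 0.35,"fingers": -0.2},
  {"dx": -0.92,"dy": -0.71,"wz": 0.35,"fingers": -0.2},
  {"dx": -0.92,"dy": -0.71,"wz": 0.35,"fingers": -0.2},
  {"dx": -0.92,"dy": -0.71,"wz": 0.35,"fingers": -0.2},
  {"dx": -0.92,"dy": -0.71,"wz": 0.35,"fingers": -0.2},
])

```text
schema error: expected keys wx, wy, wz, dx, dy, dz, fingers
```

Emit:
servo_tool([
  {"wx": 0,"wy": 0,"wz": 0,"dx": -0.93,"dy": -0.72,"dz": 0,"fingers": -0.2},
  {"wx": 0,"wy": 0,"wz": 0,"dx": -0.93,"dy": -0.72,"dz": 0,"fingers": -0.2},
  {"wx": 0,"wy": 0,"wz": 0,"dx": -0.93,"dy": -0.72,"dz": 0,"fingers": -0.2},
], newtons=15)

```text
clock: 1.9
eef_pos: [269.7, 403.6, 205.5]
eef_rot: [-3.141, 0.0, 2.748]
wrist_force: [-0.2, -0.3, -1.4]
finger_gap: 73.1
finger_force: 0.0
```

Emit:
servo_tool([
  {"wx": 0,"wy": 0,"wz": 0,"dx": -0.93,"dy": -0.72,"dz": 0,"fingers": -0.2},
  {"wx": 0,"wy": 0,"wz": 0,"dx": -0.93,"dy": -0.72,"dz": 0,"fingers": -0.2},
  {"wx": 0,"wy": 0,"wz": 0,"dx": -0.93,"dy": -0.72,"dz": 0,"fingers": -0.2},
])

```text
clock: 2.2
eef_pos: [328.2, 301.5, 205.6]
eef_rot: [3.142, 0.001, 2.748]
wrist_force: [0.5, -0.3, 0.2]
finger_gap: 56.3
finger_force: 0.0
```

Emit:
servo_tool([
  {"wx": 0,"wy": 0,"wz": 0,"dx": -0.93,"dy": -0.72,"dz": 0,"fingers": -0.2},
  {"wx": 0,"wy": 0,"wz": 0,"dx": -0.93,"dy": -0.72,"dz": 0,"fingers": -0.2},
  {"wx": 0,"wy": 0,"wz": 0,"dx": -0.93,"dy": -0.72,"dz": 0,"fingers": -0.2},
])

```text
clock: 2.5
eef_pos: [386.7, 199.3, 205.6]
eef_rot: [3.142, 0.001, 2.747]
wrist_force: [0.1, 0.8, -0.0]
finger_gap: 56.2
finger_force: 0.0
```

Emit:
servo_tool([
  {"wx": 0,"wy": 0,"wz": 0,"dx": -0.93,"dy": -0.72,"dz": 0,"fingers": -0.2},
  {"wx": 0,"wy": 0,"wz": 0,"dx": -0.93,"dy": -0.72,"dz": 0,"fingers": -0.2},
  {"wx": 0,"wy": 0,"wz": 0,"dx": -0.93,"dy": -0.72,"dz": 0,"fingers": -0.2},
])

```text
clock: 2.8
eef_pos: [445.1, 97.0, 205.5]
eef_rot: [-3.141, 0.001, 2.747]
wrist_force: [0.2, 0.7, 0.1]
finger_gap: 56.1
finger_force: 0.0
```

Emit:
servo_tool([
  {"wx": 0,"wy": 0,"wz": 0.35,"dx": -0.92,"dy": -0.71,"dz": 0,"fingers": -0.2},
  {"wx": 0,"wy": 0,"wz": 0.35,"dx": -0.92,"dy": -0.71,"dz": 0,"fingers": -0.2},
  {"wx": 0,"wy": 0,"wz": 0.35,"dx": -0.92,"dy": -0.71,"dz": 0,"fingers": -0.2},
  {"wx": 0,"wy": 0,"wz": 0.35,"dx": -0.92,"dy": -0.71,"dz": 0,"fingers": -0.2},
  {"wx": 0,"wy": 0,"wz": 0.35,"dx": -0.92,"dy": -0.71,"dz": 0,"fingers": -0.2},
  {"wx": 0,"wy": 0,"wz": 0.35,"dx": -0.92,"dy": -0.71,"dz": 0,"fingers": -0.2},
  {"wx": 0,"wy": 0,"wz": 0.35,"dx": -0.92,"dy": -0.71,"dz": 0,"fingers": -0.2},
])

```text
clock: 3.5
eef_pos: [501.7, -0.6, 205.5]
eef_rot: [3.142, 0.0, 2.053]
wrist_force: [-0.2, -0.4, 0.1]
finger_gap: 56.7
finger_force: 0.0
```

Emit:
servo_tool([
  {"wx": 0,"wy": 0,"wz": 0,"dx": 0,"dy": 0,"dz": 0.5,"fingers": -0.2},
  {"wx": 0,"wy": 0,"wz": 0,"dx": 0,"dy": 0,"dz": 0.8,"fingers": -0.2},
  {"wx": 0,"wy": 0,"wz": 0,"dx": 0,"dy": 0,"dz": 0.96,"fingers": -0.2},
  {"wx": 0,"wy": 0,"wz": 0,"dx": 0,"dy": 0,"dz": 0.96,"fingers": -0.2},
])

```text
clock: 3.9
eef_pos: [500.7, -0.4, 107.6]
eef_rot: [-3.138, -0.002, 2.053]
wrist_force: [-0.4, 0.3, 0.4]
finger_gap: 56.4
finger_force: 0.0
```

Emit:
servo_tool([
  {"wx": 0,"wy": 0,"wz": 0,"dx": 0,"dy": 0,"dz": 0,"fingers": 1},
  {"wx": 0,"wy": 0,"wz": 0,"dx": 0,"dy": 0,"dz": 0,"fingers": 1},
  {"wx": 0,"wy": 0,"wz": 0,"dx": 0,"dy": 0,"dz": 0,"fingers": 1},
  {"wx": 0,"wy": 0,"wz": 0,"dx": 0,"dy": 0,"dz": 0,"fingers": 1},
  {"wx": 0,"wy": 0,"wz": 0,"dx": 0,"dy": 0,"dz": 0,"fingers": 1},
  {"wx": 0,"wy": 0,"wz": 0,"dx": 0,"dy": 0,"dz": 0,"fingers": 1},
  {"wx": 0,"wy": 0,"wz": 0,"dx": 0,"dy": 0,"dz": 0,"fingers": 1},
  {"wx": 0,"wy": 0,"wz": 0,"dx": 0,"dy": 0,"dz": 0,"fingers": 1},
  {"wx": 0,"wy": 0,"wz": 0,"dx": 0,"dy": 0,"dz": 0,"fingers": 1},
])

```text
clock: 4.8
eef_pos: [500.8, -1.5, 109.7]
eef_rot: [-3.139, 0.0, 2.05]
wrist_force: [-10.9, -8.2, 9.5]
finger_gap: 14.1
finger_force: 15.0
```

Emit:
servo_tool([
  {"wx": 0,"wy": 0,"wz": -0.07,"dx": 0,"dy": -0.02,"dz": 0,"fingers": 1},
  {"wx": 0,"wy": 0,"wz": -0.14,"dx": 0,"dy": -0.02,"dz": 0,"fingers": 1},
  {"wx": 0,"wy": 0,"wz": -0.21,"dx": 0,"dy": -0.02,"dz": 0,"fingers": 1},
  {"wx": 0,"wy": 0,"wz": -0.28,"dx": 0,"dy": -0.02,"dz": 0,"fingers": 1},
  {"wx": 0,"wy": 0,"wz": -0.35,"dx": 0,"dy": -0.02,"dz": 0,"fingers": 1},
  {"wx": 0,"wy": 0,"wz": -0.4,"dx": 0,"dy": -0.02,"dz": 0,"fingers": 1},
  {"wx": 0,"wy": 0,"wz": -0.44,"dx": 0,"dy": -0.02,"dz": 0,"fingers": 1},
  {"wx": 0,"wy": 0,"wz": -0.46,"dx": 0,"dy": -0.02,"dz": 0,"fingers": 1},
])

```text
clock: 5.6
eef_pos: [501.3, -0.6, 109.8]
eef_rot: [3.139, 0.003, 2.973]
wrist_force: [9.3, 8.4, -3.3]
finger_gap: 14.0
finger_force: 15.0
```

```bash
python3 - <<'E'
from h import *
r=read_state();print(r["moment"],r["wrist_force"],r["eef_rot"],r["joints"])
E
```

```text
[ 1.68071936 -1.81578977 -0.02455454] [ 9.27830624  8.36479457 -3.34049036] [3.13928743e+00 3.11824749e-03 2.97294306e+00] [-0.0753955   0.29501785  1.7655423   0.00227595  1.07771422 -1.47861981]
```

Yaw is 2.97 with no stop moment yet; I'll continue gently until it shows.

Emit:
servo_tool([
  {"wx": 0,"wy": 0,"wz": -0.01,"dx": 0,"dy": 0,"dz": 0,"fingers": 1},
  {"wx": 0,"wy": 0,"wz": -0.02,"dx": 0,"dy": 0,"dz": 0,"fingers": 1},
  {"wx": 0,"wy": 0,"wz": -0.03,"dx": 0,"dy": 0,"dz": 0,"fingers": 1},
  {"wx": 0,"wy": 0,"wz": -0.04,"dx": 0,"dy": 0,"dz": 0,"fingers": 1},
  {"wx": 0,"wy": 0,"wz": -0.04,"dx": 0,"dy": 0,"dz": 0,"fingers": 1},
])

```text
clock: 6.1
eef_pos: [501.3, -0.6, 109.8]
eef_rot: [3.139, 0.003, 3.05]
wrist_force: [10.2, 8.1, -3.4]
finger_gap: 14.3
finger_force: 15.4
```

```bash
python3 - <<'E'
from h import *
r=read_state();print(r["moment"],r["wrist_force"],r["eef_rot"],r["joints"])
E
```

```text
[ 1.62078552 -1.75004118 -0.3484353 ] [10.20256906  8.12147077 -3.35275756] [3.13939866 0.00334544 3.05006846] [-0.07541573  0.29502447  1.76554322  0.00242929  1.07764585 -1.55583794]
```

Emit:
servo_tool([
  {"wx": 0,"wy": 0,"wz": 0,"dx": 0,"dy": 0,"dz": 0,"fingers": 0},
  {"wx": 0,"wy": 0,"wz": 0,"dx": 0,"dy": 0,"dz": 0,"fingers": 0},
  {"wx": 0,"wy": 0,"wz": 0,"dx": 0,"dy": 0,"dz": 0,"fingers": 0},
  {"wx": 0,"wy": 0,"wz": 0,"dx": 0,"dy": 0,"dz": 0,"fingers": 0},
  {"wx": 0,"wy": 0,"wz": 0,"dx": 0,"dy": 0,"dz": -0.5,"fingers": 0},
  {"wx": 0,"wy": 0,"wz": 0,"dx": 0,"dy": 0,"dz": -0.96,"fingers": 0},
  {"wx": 0,"wy": 0,"wz": 0,"dx": 0,"dy": 0,"dz": -0.96,"fingers": 0},
])

```text
clock: 6.8
eef_pos: [502.0, -1.8, 211.2]
eef_rot: [3.142, 0.009, 3.05]
wrist_force: [0.5, 0.2, -0.9]
finger_gap: 46.9
finger_force: 0.0
```

Emit:
servo_tool([
  {"wx": 0,"wy": 0,"wz": 0,"dx": 0.3,"dy": 0.77,"dz": 0,"fingers": 0.4},
  {"wx": 0,"wy": 0,"wz": 0,"dx": 0.3,"dy": 0.77,"dz": 0,"fingers": 0.4},
  {"wx": 0,"wy": 0,"wz": 0,"dx": 0.3,"dy": 0.77,"dz": 0,"fingers": 0.4},
])

```text
clock: 7.1
eef_pos: [476.2, 80.3, 205.0]
eef_rot: [3.141, -0.001, 3.053]
wrist_force: [-0.4, -0.0, 1.2]
finger_gap: 29.1
finger_force: 0.0
```

Emit:
servo_tool([
  {"wx": 0,"wy": 0,"wz": 0.8,"dx": 0.3,"dy": 0.77,"dz": 0,"fingers": 0.4},
  {"wx": 0,"wy": 0,"wz": 0.8,"dx": 0.3,"dy": 0.77,"dz": 0,"fingers": 0.4},
  {"wx": 0,"wy": 0,"wz": 0.8,"dx": 0.3,"dy": 0.77,"dz": 0,"fingers": 0.4},
  {"wx": 0,"wy": 0,"wz": 0.8,"dx": 0.3,"dy": 0.77,"dz": 0,"fingers": 0.4},
  {"wx": 0,"wy": 0,"wz": 0.8,"dx": 0.3,"dy": 0.77,"dz": 0,"fingers": 0.4},
  {"wx": 0,"wy": 0,"wz": 0.8,"dx": 0.3,"dy": 0.77,"dz": 0,"fingers": 0.4},
  {"wx": 0,"wy": 0,"wz": 0.8,"dx": 0.3,"dy": 0.77,"dz": 0,"fingers": 0.4},
  {"wx": 0,"wy": 0,"wz": 0.8,"dx": 0.3,"dy": 0.77,"dz": 0,"fingers": 0.4},
  {"wx": 0,"wy": 0,"wz": 0.8,"dx": 0.3,"dy": 0.77,"dz": 0,"fingers": 0.4},
  {"wx": 0,"wy": 0,"wz": 0.8,"dx": 0.3,"dy": 0.77,"dz": 0,"fingers": 0.4},
])

```text
clock: 8.1
eef_pos: [454.5, 156.6, 204.9]
eef_rot: [-3.141, 0.0, 1.57]
wrist_force: [0.3, -0.6, -0.3]
finger_gap: 28.6
finger_force: 0.0
```

```bash
python3 - <<'E'
from h import *
np.set_printoptions(precision=1,suppress=True)
s=camera("side");t=camera("top")
a=np.hstack([cv2.resize(p["image"][y:y+120,x:x+100,::-1],None,fx=4,fy=4,interpolation=cv2.INTER_CUBIC) for p,x,y in((t,255,140),(s,250,135))])
cv2.imwrite("pics/c2.png",a)
print(read_state()["eef_pos"])
for p in(t,s):
    print([(x["location"],round(x["conf"],2)) for x in spot_in("cover_handle",p)],proj(p,(455.8,157.2,124)))
E
```

```text
[454.5 156.7 205. ]
[([281.2, 181.6], 0.72)] [270.6 230.6]
[([308.4, 170.5], 0.97), ([307.5, 198.2], 0.28)] [268.4 175.8]
```

View pics/c2.png

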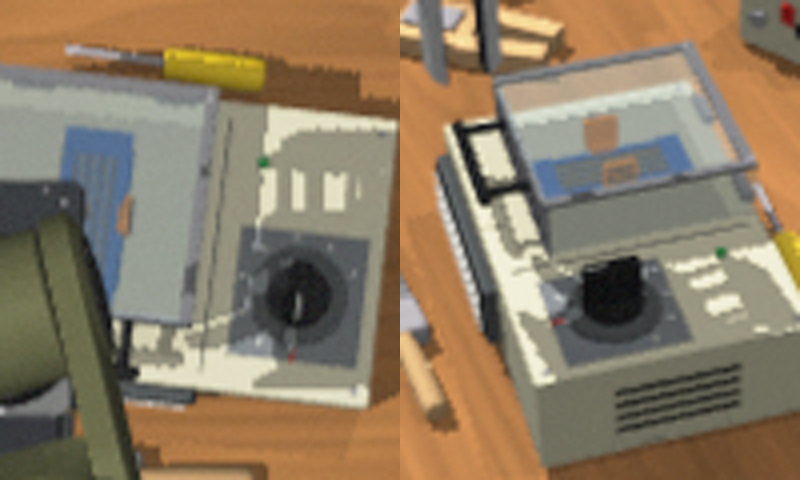

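Emit:
servo_tool([
  {"wx": 0,"wy": 0,"wz": 0.065,"dx": 0,"dy": 0.01,"dz": 0,"fingers": 0.4},
  {"wx": 0,"wy": 0,"wz": 0.065,"dx": 0,"dy": 0.01,"dz": 0.3,"fingers": 0.4},
  {"wx": 0,"wy": 0,"wz": 0.065,"dx": 0,"dy": 0.01,"dz": 0.6,"fingers": 0.4},
  {"wx": 0,"wy": 0,"wz": 0.065,"dx": 0,"dy": 0.01,"dz": 0.8,"fingers": 0.4},
  {"wx": 0,"wy": 0,"wz": 0.065,"dx": 0,"dy": 0.01,"dz": 0.98,"fingers": 0.4},
  {"wx": 0,"wy": 0,"wz": 0.065,"dx": 0,"dy": 0.01,"dz": 0.98,"fingers": 0.4},
  {"wx": 0,"wy": 0,"wz": 0.065,"dx": 0,"dy": 0.01,"dz": 0.98,"fingers": 0.4},
])

```text
clock: 9.0
eef_pos: [455.6, 157.2, 107.8]
eef_rot: [-3.142, 0.0, 1.449]
wrist_force: [0.6, -0.4, -0.3]
finger_gap: 28.0
finger_force: 0.0
```

Emit:
servo_tool([
  {"wx": 0,"wy": 0,"wz": 0,"dx": 0,"dy": 0,"dz": 0,"fingers": 1},
  {"wx": 0,"wy": 0,"wz": 0,"dx": 0,"dy": 0,"dz": 0,"fingers": 1},
  {"wx": 0,"wy": 0,"wz": 0,"dx": 0,"dy": 0,"dz": 0,"fingers": 1},
  {"wx": 0,"wy": 0,"wz": 0,"dx": 0,"dy": 0,"dz": 0,"fingers": 1},
  {"wx": 0,"wy": 0,"wz": 0,"dx": 0,"dy": 0,"dz": 0,"fingers": 1},
], newtons=12)

```text
clock: 9.5
eef_pos: [453.6, 157.6, 108.0]
eef_rot: [-3.138, 0.0, 1.448]
wrist_force: [-16.2, 1.7, 13.4]
finger_gap: 10.6
finger_force: 12.0
```

```bash
python3 - <<'E'
from h import *
r=read_state();print(r["finger_gap"],r["wrist_force"],r["eef_pos"])
# arc: shifts of bar from start, in tool (dy=back, up=-dz)
a0=np.arctan2(34,195);R=np.hypot(34,195)
for a in np.arange(0,1.61,.1):print(round(a,1),round((195-R*np.cos(a0+a))/100,3),round((34-R*np.sin(a0+a))/100,3))
E
```

```text
10.612533448107516 [-16.18569227   1.65078917  13.37734919] [453.59809645 157.60907215 108.04741213]
0.0 0.0 0.0
0.1 0.044 -0.193
0.2 0.106 -0.381
0.3 0.188 -0.561
0.4 0.286 -0.733
0.5 0.402 -0.893
0.6 0.533 -1.042
0.7 0.678 -1.176
0.8 0.835 -1.296
0.9 1.004 -1.399
1.0 1.183 -1.485
1.1 1.368 -1.552
1.2 1.56 -1.601
1.3 1.756 -1.63
1.4 1.954 -1.639
1.5 2.151 -1.629
1.6 2.347 -1.599
```

Emit:
servo_tool([
  {"wx": 0,"wy": 0,"wz": 0,"dx": 0,"dy": 0.025,"dz": -0.19,"fingers": 1},
  {"wx": 0,"wy": 0,"wz": 0,"dx": 0,"dy": 0.085,"dz": -0.38,"fingers": 1},
  {"wx": 0,"wy": 0,"wz": 0,"dx": 0,"dy": 0.17,"dz": -0.56,"fingers": 1},
  {"wx": 0,"wy": 0,"wz": 0,"dx": 0,"dy": 0.265,"dz": -0.73,"fingers": 1},
  {"wx": 0,"wy": 0,"wz": 0,"dx": 0,"dy": 0.38,"dz": -0.89,"fingers": 1},
  {"wx": 0,"wy": 0,"wz": 0,"dx": 0,"dy": 0.38,"dz": -0.89,"fingers": 1},
])

```text
clock: 10.1
eef_pos: [493.8, 152.5, 198.9]
eef_rot: [3.14, -0.001, 1.447]
wrist_force: [-10.7, 0.0, 6.5]
finger_gap: 10.6
finger_force: 12.0
```

Emit:
servo_tool([
  {"wx": 0,"wy": 0,"wz": 0,"dx": 0,"dy": 0.12,"dz": -0.15,"fingers": 1},
  {"wx": 0,"wy": 0,"wz": 0,"dx": 0,"dy": 0.265,"dz": -0.28,"fingers": 1},
  {"wx": 0,"wy": 0,"wz": 0,"dx": 0,"dy": 0.42,"dz": -0.4,"fingers": 1},
  {"wx": 0,"wy": 0,"wz": 0,"dx": 0,"dy": 0.59,"dz": -0.5,"fingers": 1},
  {"wx": 0,"wy": 0,"wz": 0,"dx": 0,"dy": 0.77,"dz": -0.59,"fingers": 1},
  {"wx": 0,"wy": 0,"wz": 0,"dx": 0,"dy": 0.955,"dz": -0.66,"fingers": 1},
  {"wx": 0,"wy": 0,"wz": 0,"dx": 0,"dy": 0.955,"dz": -0.66,"fingers": 1},
])

```text
clock: 10.8
eef_pos: [589.1, 140.5, 263.7]
eef_rot: [3.139, -0.001, 1.447]
wrist_force: [-4.1, -1.9, 11.0]
finger_gap: 10.3
finger_force: 12.0
```

Emit:
servo_tool([
  {"wx": 0,"wy": 0,"wz": 0,"dx": 0,"dy": 0.19,"dz": -0.05,"fingers": 1},
  {"wx": 0,"wy": 0,"wz": 0,"dx": 0,"dy": 0.385,"dz": -0.08,"fingers": 1},
  {"wx": 0,"wy": 0,"wz": 0,"dx": 0,"dy": 0.58,"dz": -0.09,"fingers": 1},
  {"wx": 0,"wy": 0,"wz": 0,"dx": 0,"dy": 0.78,"dz": -0.08,"fingers": 1},
  {"wx": 0,"wy": 0,"wz": 0,"dx": 0,"dy": 0.78,"dz": -0.08,"fingers": 1},
])

```text
clock: 11.3
eef_pos: [666.5, 130.6, 270.2]
eef_rot: [3.14, 0.0, 1.446]
wrist_force: [-0.3, -2.7, 3.0]
finger_gap: 10.3
finger_force: 12.0
```

Emit:
servo_tool([
  {"wx": 0,"wy": 0,"wz": 0,"dx": 0,"dy": 0,"dz": 0,"fingers": 0.2},
  {"wx": 0,"wy": 0,"wz": 0,"dx": 0,"dy": 0.02,"dz": 0,"fingers": 0.2},
  {"wx": 0,"wy": 0,"wz": 0,"dx": 0,"dy": 0.04,"dz": -0.2,"fingers": 0.2},
  {"wx": 0,"wy": 0,"wz": 0,"dx": 0,"dy": 0.06,"dz": -0.5,"fingers": 0.2},
  {"wx": 0,"wy": 0,"wz": 0,"dx": 0,"dy": 0.06,"dz": -0.7,"fingers": 0.2},
  {"wx": 0,"wy": 0,"wz": 0,"dx": 0,"dy": 0.06,"dz": -0.7,"fingers": 0.2},
])

```text
clock: 11.9
eef_pos: [671.4, 130.7, 343.6]
eef_rot: [3.137, -0.001, 1.447]
wrist_force: [0.2, -0.0, -0.3]
finger_gap: 37.8
finger_force: 0.0
```

```bash
python3 - <<'E'
from h import *
s=camera("side");t=camera("top")
a=np.hstack([cv2.resize(p["image"][y:y+150,x:x+100,::-1],None,fx=4,fy=4,interpolation=cv2.INTER_CUBIC) for p,x,y in((t,240,110),(s,260,90))])
cv2.imwrite("pics/c3.png",a)
E
```

```text
(no output)
```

View pics/c3.png

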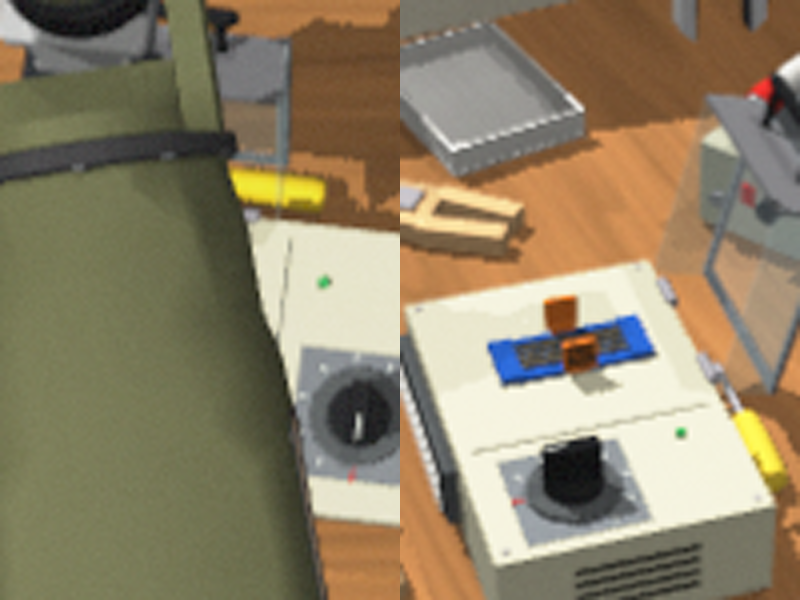

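Emit:
servo_tool([
  {"wx": 0,"wy": 0,"wz": -0.07,"dx": 0,"dy": -0.4,"dz": 0,"fingers": -0.2},
  {"wx": 0,"wy": 0,"wz": -0.14,"dx": 0,"dy": -0.8,"dz": 0,"fingers": -0.5},
  {"wx": 0,"wy": 0,"wz": -0.21,"dx": 0,"dy": -1.0,"dz": 0,"fingers": -0.8},
  {"wx": 0,"wy": 0,"wz": -0.28,"dx": 0,"dy": -1.0,"dz": 0,"fingers": -1},
  {"wx": 0,"wy": 0,"wz": -0.35,"dx": 0,"dy": -1.0,"dz": 0,"fingers": -1},
  {"wx": 0,"wy": 0,"wz": -0.42,"dx": 0,"dy": -1.0,"dz": 0,"fingers": -1},
  {"wx": 0,"wy": 0,"wz": -0.49,"dx": 0,"dy": -1.0,"dz": 0,"fingers": -1},
  {"wx": 0,"wy": 0,"wz": -0.56,"dx": 0,"dy": -1.0,"dz": 0,"fingers": -1},
  {"wx": 0,"wy": 0,"wz": -0.63,"dx": 0,"dy": -1.0,"dz": 0,"fingers": -1},
  {"wx": 0,"wy": 0,"wz": -0.7,"dx": 0,"dy": -1.0,"dz": 0,"fingers": -1},
])

```text
clock: 13.0
eef_pos: [571.4, 142.8, 338.6]
eef_rot: [-3.14, -0.002, 2.853]
wrist_force: [0.2, -0.1, 0.5]
finger_gap: 93.8
finger_force: 0.0
```

```bash
python3 - <<'E'
from h import *
from fit import *
r=least_squares(lambda q:np.concatenate([(proj(p,W(q,X))-m)*(1 if p is t else .5) for p,m,X in obs]),[480,50,0]);q=r.x
np.set_printoptions(precision=4,suppress=True);print(q, read_state()["eef_rot"],read_state()["eef_pos"])
a=camera("side")
for n in("catch_left_pad","catch_right_pad","filter"):
    print(n,[(x["location"],round(x["conf"],2)) for x in spot_in(n,a)])
for n,X in dict(l=(10,82,109),r=(10,25,109),f=(10,54,92)).items(): print(n,W(q,X),proj(a,W(q,X)))
o=np.array([300.1,167.9]);b=np.array([304.6,178.4])
print(L(q,at_z(a,o,109)),L(q,at_z(a,b,109)),"ctr",W(q,(10,54,0)))
# orange blobs
h=cv2.cvtColor(a["image"],cv2.COLOR_RGB2HSV);m=cv2.inRange(h,(5,180,60),(18,255,255));m[:150]=0;m[200:]=0;m[:,:280]=0;m[:,330:]=0
n,_,st,ce=cv2.connectedComponentsWithStats(m);print([(st[i],ce[i],L(q,at_z(a,ce[i],109))) for i in range(1,n) if st[i,4]>8])
E
```

```text
[544.1657  89.5958  -0.127 ] [-3.1406 -0.002   2.8494] [571.5048 142.7746 338.8489]
catch_left_pad [([298.2, 167.1], 0.41)]
catch_right_pad [([350.6, 146.9], 0.18)]
filter [([301.5, 173.8], 0.7)]
l [564.4716 169.6687 109.    ] [300.9686 167.9916]
r [557.2517 113.1278 109.    ] [306.054  179.1932]
f [560.925  141.8942  92.    ] [303.602  177.8176]
[  7.5905  83.2472 109.    ] [  6.8958  29.9189 109.    ] ctr [560.925  141.8942   0.    ]
[(array([296, 164,   7,   9,  47], dtype=int32), array([299.4681, 167.9362]), array([  5.7019,  83.6597, 109.    ])), (array([301, 174,   8,   9,  42], dtype=int32), array([304.3571, 177.4762]), array([  7.3908,  34.361 , 109.    ]))]
```

Emit:
servo_tool([
  {"wx": 0,"wy": 0,"wz": -0.07,"dx": 0.115,"dy": -0.045,"dz": 0.3,"fingers": -1},
  {"wx": 0,"wy": 0,"wz": -0.082,"dx": 0.115,"dy": -0.045,"dz": 0.7,"fingers": -1},
  {"wx": 0,"wy": 0,"wz": -0.082,"dx": 0.115,"dy": -0.045,"dz": 1.0,"fingers": -1},
  {"wx": 0,"wy": 0,"wz": -0.082,"dx": 0.115,"dy": -0.045,"dz": 1.0,"fingers": -1},
])

```text
clock: 13.7
eef_pos: [558.1, 141.5, 236.6]
eef_rot: [-3.139, -0.006, 3.009]
wrist_force: [0.1, -0.1, 0.9]
finger_gap: 94.2
finger_force: 0.0
```

Emit:
servo_tool([
  {"wx": 0,"wy": 0,"wz": 0,"dx": 0,"dy": 0,"dz": 0.3,"fingers": -1},
  {"wx": 0,"wy": 0,"wz": 0,"dx": 0,"dy": 0,"dz": 0.6,"fingers": -1},
  {"wx": 0,"wy": 0,"wz": 0,"dx": 0,"dy": 0,"dz": 0.9,"fingers": -1},
  {"wx": 0,"wy": 0,"wz": 0,"dx": 0,"dy": 0,"dz": 0.9,"fingers": -1},
  {"wx": 0,"wy": 0,"wz": 0,"dx": 0,"dy": 0,"dz": 0.9,"fingers": -1},
])

```text
clock: 14.2
eef_pos: [560.4, 142.0, 152.4]
eef_rot: [3.141, 0.001, 3.01]
wrist_force: [0.2, 0.6, 0.8]
finger_gap: 93.8
finger_force: 0.0
```

```bash
python3 - <<'E'
from h import *
s=camera("side");save(s,"s4.png",(260,110,360,210),6)
r=read_state();print(r["eef_pos"],r["eef_rot"],proj(s,r["eef_pos"]))
E
```

```text
[560.69517109 142.02638606 152.97047206] [3.14066404e+00 2.75466650e-03 3.01034419e+00] [302.88727707 161.70214259]
```

View pics/s4.png

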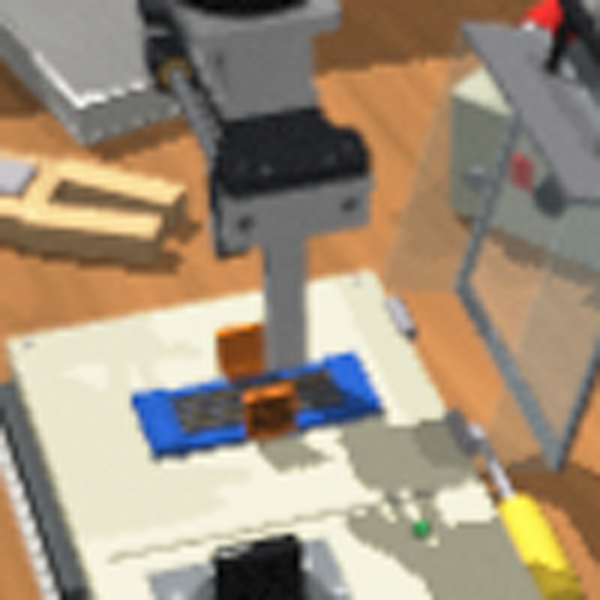

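Emit:
servo_tool([
  {"wx": 0,"wy": 0,"wz": 0,"dx": 0.03,"dy": 0,"dz": 0.2,"fingers": -1},
  {"wx": 0,"wy": 0,"wz": 0,"dx": 0.03,"dy": 0,"dz": 0.4,"fingers": -1},
  {"wx": 0,"wy": 0,"wz": 0,"dx": 0.03,"dy": 0,"dz": 0.58,"fingers": -1},
  {"wx": 0,"wy": 0,"wz": 0,"dx": 0.03,"dy": 0,"dz": 0.58,"fingers": -1},
  {"wx": 0,"wy": 0,"wz": 0,"dx": 0.03,"dy": 0,"dz": 0.58,"fingers": -1},
])

```text
clock: 14.75
eef_pos: [557.6, 142.4, 94.4]
eef_rot: [3.141, 0.002, 3.011]
wrist_force: [-0.7, -0.4, 0.1]
finger_gap: 93.9
finger_force: 0.0
```

Emit:
servo_tool([
  {"wx": 0,"wy": 0,"wz": 0,"dx": 0,"dy": 0,"dz": 0,"fingers": 1},
  {"wx": 0,"wy": 0,"wz": 0,"dx": 0,"dy": 0,"dz": 0,"fingers": 1},
  {"wx": 0,"wy": 0,"wz": 0,"dx": 0,"dy": 0,"dz": 0,"fingers": 1},
  {"wx": 0,"wy": 0,"wz": 0,"dx": 0,"dy": 0,"dz": 0,"fingers": 1},
  {"wx": 0,"wy": 0,"wz": 0,"dx": 0,"dy": 0,"dz": 0,"fingers": 1},
  {"wx": 0,"wy": 0,"wz": 0,"dx": 0,"dy": 0,"dz": 0,"fingers": 1},
  {"wx": 0,"wy": 0,"wz": 0,"dx": 0,"dy": 0,"dz": 0,"fingers": 1},
  {"wx": 0,"wy": 0,"wz": 0,"dx": 0,"dy": 0,"dz": 0,"fingers": 1},
  {"wx": 0,"wy": 0,"wz": 0,"dx": 0,"dy": 0,"dz": 0,"fingers": 1},
], newtons=25)

```text
clock: 15.65
eef_pos: [556.9, 142.3, 93.0]
eef_rot: [3.141, 0.001, 3.011]
wrist_force: [-1.0, 0.4, 5.6]
finger_gap: 46.4
finger_force: 25.0
```

```bash
python3 - <<'E'
from h import *
s=camera("side");save(s,"s5.png",(260,110,360,210),6)
r=read_state();print(r["eef_pos"],r["eef_rot"],r["finger_gap"],r["wrist_force"],r["moment"])
E
```

```text
[556.85839681 142.32745725  92.98062478] [3.14123709e+00 5.78937681e-04 3.01098393e+00] 46.197844618224366 [-3.14960398  1.00939272  5.49210159] [0.12708384 0.33207089 0.00199443]
```

View pics/s5.png

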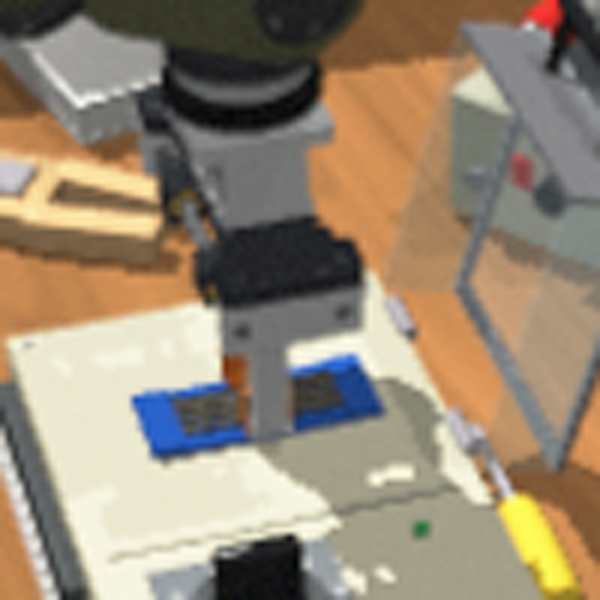

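Emit:
servo_tool([
  {"wx": 0,"wy": 0,"wz": 0,"dx": 0,"dy": 0,"dz": -0.05,"fingers": 1},
  {"wx": 0,"wy": 0,"wz": 0,"dx": 0,"dy": 0,"dz": -0.1,"fingers": 1},
  {"wx": 0,"wy": 0,"wz": 0,"dx": 0,"dy": 0,"dz": -0.15,"fingers": 1},
  {"wx": 0,"wy": 0,"wz": 0,"dx": 0,"dy": 0,"dz": -0.15,"fingers": 1},
])

```text
clock: 16.1
eef_pos: [557.0, 142.2, 108.2]
eef_rot: [3.141, 0.001, 3.011]
wrist_force: [-1.2, 0.1, -1.9]
finger_gap: 46.2
finger_force: 25.0
```

Lifting with about 2 N load, gap unchanged. Continuing up.

Emit:
servo_tool([
  {"wx": 0,"wy": 0,"wz": 0,"dx": 0,"dy": 0,"dz": -0.08,"fingers": 1},
  {"wx": 0,"wy": 0,"wz": 0,"dx": 0,"dy": 0,"dz": -0.16,"fingers": 1},
  {"wx": 0,"wy": 0,"wz": 0,"dx": 0,"dy": 0,"dz": -0.26,"fingers": 1},
  {"wx": 0,"wy": 0,"wz": 0,"dx": 0,"dy": 0,"dz": -0.36,"fingers": 1},
  {"wx": 0,"wy": 0,"wz": 0,"dx": 0,"dy": 0,"dz": -0.48,"fingers": 1},
  {"wx": 0,"wy": 0,"wz": 0,"dx": 0,"dy": 0,"dz": -0.6,"fingers": 1},
  {"wx": 0,"wy": 0,"wz": 0,"dx": 0,"dy": 0,"dz": -0.72,"fingers": 1},
  {"wx": 0,"wy": 0,"wz": 0,"dx": 0,"dy": 0,"dz": -0.84,"fingers": 1},
  {"wx": 0,"wy": 0,"wz": 0,"dx": 0,"dy": 0,"dz": -0.93,"fingers": 1},
  {"wx": 0,"wy": 0,"wz": 0,"dx": 0,"dy": 0,"dz": -0.98,"fingers": 1},
])

```text
clock: 17.1
eef_pos: [556.9, 142.2, 206.5]
eef_rot: [3.141, 0.001, 3.011]
wrist_force: [0.3, -0.3, -0.7]
finger_gap: 46.0
finger_force: 25.0
```

Emit:
servo_tool([
  {"wx": 0,"wy": 0,"wz": 0,"dx": 0,"dy": 0,"dz": -0.04,"fingers": 1},
  {"wx": 0,"wy": 0,"wz": 0,"dx": 0,"dy": 0,"dz": -0.06,"fingers": 1},
  {"wx": 0,"wy": 0,"wz": 0,"dx": 0,"dy": 0,"dz": -0.06,"fingers": 1},
  {"wx": 0,"wy": 0,"wz": 0,"dx": 0,"dy": 0,"dz": -0.06,"fingers": 1},
  {"wx": 0,"wy": 0,"wz": 0,"dx": 0,"dy": 0,"dz": -0.06,"fingers": 1},
])

```text
clock: 17.6
eef_pos: [556.6, 142.2, 211.1]
eef_rot: [-3.141, -0.001, 3.011]
wrist_force: [-0.7, -0.2, -1.0]
finger_gap: 46.2
finger_force: 25.0
```

```bash
python3 - <<'E'
from h import *
s=camera("side");save(s,"s6.png",(220,90,380,250),3.7)
r=read_state();print(r["eef_pos"],r["eef_rot"],r["finger_gap"],r["wrist_force"],r["moment"])
E
```

```text
[556.61072144 142.15443146 211.15881537] [-3.14142513e+00 -4.50641122e-04  3.01095938e+00] 46.26222821734614 [-0.44124251  0.03675925 -1.16771436] [0.07107897 0.00159871 0.05184962]
```

View pics/s6.png

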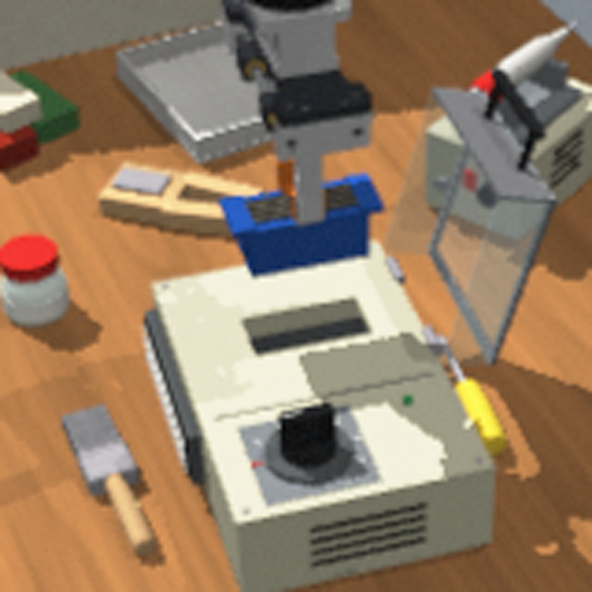

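The picture shows the cassette held level at about (300,230), well above the empty bay at (305,325). The cover is open, the knob is at off, and the other things are where they were.

```bash
python3 -c "
from cell import *
print(sign_off())"
```

```text
the job is handed in; nothing more can be done
None
```

I turned the suction knob back to off, opened the cover fully, and handed the job in with the arm holding the cassette level by its squeezed catches, about 78 mm above the deck by arm position; the result was not reported back.

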